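Load the 200 g check weight onto the balance with sprung weight tongs

TASK

Load the balance for its calibration check: take the sprung tongs from their stand, reach down into the large pocket of the weight case, squeeze them on the neck of the biggest weight and draw it out, then lower it gently, feeling for the pan, until it stands upright inside the raised centring ring before you let it go, and put the tongs back in their stand, tips down and fully home. Never touch the weight with the gripper itself, never force the tongs or the weight against the case, pinch the weight hard or lean on the balance, and leave the other two weights in their pockets.

Things in the scene. Friction and masses are not known exactly. Their poses are not given: they have to be found in the camera images.
- tongs_grip (a point): steel sprung tongs, 123 mm long, under 90 g, upright in their stand, tips down: a bow on top and two arms. This point: midway between the ribbed finger plates (14 mm wide, 23 mm tall), 75 mm above the tips, 48 mm below the top of the bow. z points from tips to bow, y is the line along which the arms close. Hold the plates at 27 mm to carry them; keep the fingers off the stand
- tongs_tip (a point): the tongs' lower end, midway between the tips, level with their ends; axes as tongs_grip. Tips: 2 mm blades, 8 mm wide, each with an inward V-shaped lip 10 mm wide and 3 mm tall at its very end, to cup a weight's neck. With the plates at 30 / 27 / 24 mm the tips are 32 / 24 / 16 mm over their outsides and the gap between the lips is 23 / 15 / 7 mm: at rest too wide for the pocket
- tongs: the tongs as a body; origin and axes as tongs_tip. A stout spring holds the arms apart: over the plates they measure 30 mm at rest (10 N of squeeze to start), 27 mm at about 13 N, 24 mm at about 16 N when shut on a 7 mm neck. Of any squeeze beyond that some 0.4 reaches each tip: squeeze with 25 to 40 N. To let go, open the plates to 28.5 mm: the lips then clear the knob all round
- w200_mid (a point): the biggest weight, polished slippery steel, 200 g, in the large pocket: cylinder 28 mm in diameter, 34 mm tall, flat shoulder, then a neck 7 mm in diameter and 4.5 mm tall, then a flat round knob 11 mm in diameter, 5 mm tall; 43.5 mm in all. This point: on its axis half-way up, 21.75 mm above its underside; z along it. The tips' lips must close on the neck, between shoulder and knob
- w200: the same weight as a body; origin at the centre of its underside
- block: weight case: fixed beech block 54 x 160 x 70 mm with three round pockets in a row along its y axis; origin under its middle, on the table, z up
- pocket (a point): mouth centre of the large pocket, on the case's top face 70 mm above the table: 30 mm in diameter, 58 mm deep, its rim a little bevelled. The knob's top lies 14.5 mm and the weight's shoulder 24 mm below the mouth.
- w100_mid (a point): the middle weight (22 mm in diameter, 36.5 mm tall) half-way up, in the middle pocket; leave it
- w50_mid (a point): the small weight (18 mm in diameter, 29.5 mm tall) half-way up, in the small end pocket; leave it
- slot (a point): mouth centre of the slot in the tong stand (a fixed grey block 56 x 74 mm, 54 mm tall, on a flat foot); the slot is 12.5 mm along its x, 36 mm along its y and 42 mm deep, z up. The tongs stand on the slot's floor with their y along the slot's y, either way round.
- pan_axis (a point): on the table, right under the centre of the balance's round pan (136 mm in diameter) and of the centring ring on it; z up. The ring is 32 mm in diameter inside, 37 mm outside and stands 2.5 mm above the pan. How high the pan is depends on how the balance's screw feet are set: its top face lies 84 to 104 mm above the table, to be felt for
- balance: precision balance, 310 x 200 mm, about 85 to 105 mm tall, on four screw feet, sloping console towards the robot; fixed. Origin on the table under the housing's middle, the pan 55 mm along its x. The pan sits on a stiff spring (1.5 N per mm) and gives at most 3 mm, about 1.3 mm under the weight
Things that resemble listed ones, but are neither listed nor needed, are in the scene too. What is shaped like the part that bears slot but purple is not meant.

How it is judged:
On the way, in this order (a step that is already met when the one before it is completed fails the run):
1. the tongs hold the biggest weight clear above the case (z of w200_mid in the frame of block above 0.095 m and contact force between tongs and w200 above 0.5 N), for 0.2 s.
2. the weight stands upright in the ring on the pan while the tongs still hold it (horizontal distance between w200_mid and pan_axis below 0.004 m and angle between w200's own z axis and vertical below 0.05 rad and contact force between w200 and balance above 0.3 N and contact force between tongs and w200 above 0.2 N), for 0.05 s.
At the end, for the whole second after the job is handed in: the 200 g weight stands upright, still and with its full load on the pan inside the ring (within 4 mm of its centre), the tongs stand in their slot with the tips within 5 mm of its floor, and the other two weights are still in their pockets (within 6 mm of where they were) (horizontal distance between w200_mid and pan_axis below 0.004 m and angle between w200's own z axis and vertical below 0.05 rad and contact force between w200 and balance above 1.5 N and linear speed of each of w200, tongs below 0.01 m/s and z of tongs_tip in the frame of slot below -0.037 m and horizontal distance between tongs_tip and slot below 0.008 m and angle between tongs's own z axis and vertical below 0.15 rad and distance of each of w100_mid, w50_mid from where it was at the start of the episode below 0.006 m); the robot touches nothing.
It fails at once if the gripper or arm touches the biggest weight itself (contact force between any of the fingers, the arm and w200 above 0.3 N).
It fails at once if the tongs or the weight are forced against the case with over 12 N (contact force between any of tongs, w200 and block above 12 N).
It fails at once if the tongs pinch or press the weight with over 25 N (contact force between tongs and w200 above 25 N).
It fails at once if the balance is loaded with over 10 N (contact force between anything else and balance above 10 N).
It fails at once if another weight is disturbed (distance of any of w100_mid, w50_mid from where it was at the start of the episode above 0.008 m).
It also fails if it takes over 64 s, if anything falls off the work surface, if the arm or the gripper's body presses on something with over 40 N, if the wrist force passes 120 N, or if a joint passes its speed limit or range.

ROBOT

A 7-joint arm with a two-finger parallel gripper is mounted at the origin on the work surface. World frame = base frame: x ahead of the robot, y to its left, z up, the work surface at z = 0. Lengths are in m, angles in rad, forces in N, time in s.
With the tool pointing down it reaches from about 0.4 to 0.9 m from the base axis. Payload 5.6 kg.
Tool frame: the origin (TCP) lies midway between the tips of the shut fingers; the grasp point (between the pads) lies robot.hold_point_z behind it (robot.hold_point_z is the distance from the TCP to the grasp point, in m); z points along the fingers, y is the direction in which the jaws open and shut (so a half turn about z gives the same grasp; the last joint's range is limited). The gripper opens to 92 mm and grips with 3 to 60 N. Pads are 20 mm wide; open, the fingers measure 128 mm over their backs; the gripper's body (75 mm by 189 mm) begins 69 mm behind the grasp point.
Start: joints at [1.079, 0.468, -0.012, 1.603, 0.006, 1.071, -0.056], TCP at [0.282, -0.586, 0.189] pointing down, gripper open.
Joint ranges: [-2.53, 2.53], [-0.31, 2.02], [-1.57, 1.55], [0.28, 2.44], [-1.29, 4.43], [0.15, 1.84], [-2.92, 2.92]. Speed limits (rad/s): [2.57, 2.57, 3.14, 3.14, 3.14, 3.14, 3.14].

INTERFACE

Orientations are given as a unit quaternion [x, y, z, w].
In Python, from station import monitor, eyes, robot gives the robot as it stands.
- The arm moves only by the tool move_arm, never from a script. Its argument "series" is a list of rows, each a list of 5 numbers: the shift along the world's x, y, z in mm, then the turn about the world's z in rad, then the opening in per cent of the stroke, from 0 (shut) to 100 (fully open). In form: [[x, y, z, roll, claw], ...]. A call has 1 to 5 rows; each row shifts and turns the commanded pose from where the row before left it; what a row does not reach is not made up. A row lasts 1/8 s, in which the tool goes at most 62.5 mm and 10.7 degrees, less where a joint would pass 70% of its speed; a pose out of reach is approached as far as the arm can. A call is refused whole if a number of a shift passes 62.5 or a number of a turn 0.188, either way. A call with a gripper value outside its range is refused whole. The fingers move at their own pace and stop on an object; "newtons" is the grip in N (left out, the last holds). Time passes only in rows, so rows that do not move let the fingers close. It gives the time, the measured TCP pose, the force and the opening at its end, in the units of the state.
- monitor.sense(): the state, without advancing time (a new reading comes with each control period).
- eyes.capture(name): name is "scene" or "top" or "wrist"; returns (picture, depth): 384x512x3 uint8, blue, green, red; 384x512 float32, m along the optical axis (not along the pixel's ray), 0 where there is no reading.
- eyes.camera_params(name): a dict with "camera_matrix" (3x3 intrinsics, pixels), "k1" (the pictures are not rectified: a ray, as slopes to the right and down, at radius r is drawn at 1 + k1 r^2 times it, then the intrinsics apply), "position" and "rotation" of the camera in the world; the wrist camera has in their place "T_tool_cam" (4x4, takes a point from camera to tool coordinates, whose origin is the TCP and whose axes are the flange's). Camera axes: x right, y down, z forward; pixel columns grow to the right and rows downward; lengths in m; the calibration is good to about 2 mm. A picture is of the moment at which its call begins: read the wrist's pose just before it. camera_params takes no time and is no camera call.
- robot.hand_in(): hands the job in, once; it reports no verdict.
Trained networks look in the newest picture that a camera, given by its name, has taken for a name from the list of things; names that differ only in an ending like _2 or _b are one class to them, and where a whole thing is asked for, a point or a joint stands for the part that bears it (a point fixed in the world has none). Each returns a list of dicts, best first, with "conf" (0 to 1); they miss things now and then, are a little off and sometimes report something else, mostly with a low value. They report only what shows in the picture. A call takes as long as a camera call. They do not tell look-alikes from the thing itself.
- eyes.search_frame(camera, label): "xyz" ([x, y, z] in m, in world coordinates, good to about 4 mm: the middle of the surface that is visible of it).
- eyes.cut_out(camera, label): "mask" (384x512 bool, what is visible of it).
The state is a dict: "time_s": time; "qpos": joint angles; "joint_velocities": joint speeds; "tau": joint torques, N m; "eef_pos": TCP position; "ee_rot": TCP orientation; "ft_force": force on the tool from outside, world axes, zero at the start; "ft_torque": the same for the moment, N m; "finger_gap": opening from 0.0 (shut) to 1.0 (fully open).
Only numpy, scipy, OpenCV 4.12 (cv2) and the standard library are available. Lean on these libraries where they do the work, as an engineer would, in place of code of your own. Each camera call takes 0.05 s, during which the arm holds its last target. There are 200 camera calls.

## Working session

There is one attempt and no reset: what is moved stays moved. The work goes in short steps, Python scripts to look and compute and a tool call to move; the robot and the scene stay as the last step left them, time stands still between calls to the robot, and variables do not carry over. Pictures are saved under pics/ and viewed, about 8 in all and at most 12, crops included, and the job is handed in when it is done.

Besides the shell and the picture viewer there is one more tool, called after "Call:" by a JSON object that holds its "op" and its "data". move_arm: Moves the arm, as the interface text tells. Its arguments: {"type":"object","properties":{"series":{"type":"array"},"newtons":{"type":"number"}},"required":["series"]}

```bash
mkdir -p pics; ls
cat > h.py <<'E'
import numpy as np, cv2
from station import monitor, eyes, robot
def cam(name):
    p=eyes.camera_params(name); return np.array(p["camera_matrix"]),p["k1"],p
def pose(name,s=None):
    K,k1,p=cam(name)
    if name!="wrist": return np.array(p["rotation"]),np.array(p["position"])
    from scipy.spatial.transform import Rotation as R
    s=s or monitor.sense(); T=np.eye(4);T[:3,:3]=R.from_quat(s["ee_rot"]).as_matrix();T[:3,3]=s["eef_pos"]
    T=T@np.array(p["T_tool_cam"]); return T[:3,:3],T[:3,3]
def cloud(name,depth,s=None):
    K,k1,p=cam(name);Rm,t=pose(name,s)
    v,u=np.mgrid[:384,:512]; d=np.array([k1,0,0,0,0.])
    pts=np.stack([u,v],-1).reshape(-1,1,2).astype(np.float64)
    n=cv2.undistortPoints(pts,K,d).reshape(384,512,2)
    c=np.dstack([n[...,0]*depth,n[...,1]*depth,depth])
    return c@Rm.T+t
def proj(name,P,s=None):
    K,k1,p=cam(name);Rm,t=pose(name,s)
    c=(np.atleast_2d(P)-t)@Rm; n=c[:,:2]/c[:,2:]; n=n*(1+k1*(n**2).sum(1,keepdims=True))
    return n@K[:2,:2].T+K[:2,2]
E
python3 - <<'E'
from h import *
s=monitor.sense(); print(s["eef_pos"],s["ee_rot"],s["finger_gap"],robot.hold_point_z)
for n in("scene","top"):
    im,d=eyes.capture(n); cv2.imwrite(f"pics/{n}.png",im); np.save(n+"_d.npy",d)
    for l in("tongs_grip","tongs","w200_mid","w200","block","pocket","w100_mid","w50_mid","slot","pan_axis","balance"):
        try:print(n,l,[(np.round(r["xyz"],4).tolist(),round(r["conf"],2)) for r in eyes.search_frame(n,l)][:3])
        except Exception as e: print(l,e)
E
```

```text
pics
[ 0.28166591 -0.58508594  0.18801356] [ 9.74941175e-01  2.22460941e-01 -2.72245079e-04 -8.72564105e-04] 0.9977211404823282 0.0187
scene tongs_grip [([0.4851, -0.0079, 0.0922], 0.53)]
scene tongs [([0.4881, -0.0064, 0.0908], 0.86)]
scene w200_mid []
scene w200 []
scene block [([0.5483, -0.2473, 0.0599], 0.97)]
scene pocket [([0.5483, -0.2409, 0.0596], 0.62)]
scene w100_mid [([0.5837, 0.2686, 0.0931], 0.61)]
scene w50_mid []
scene slot [([0.5117, 0.0067, 0.0291], 0.75), ([0.4892, -0.0053, 0.0939], 0.6)]
scene pan_axis [([0.5805, 0.2691, 0.0942], 0.97), ([0.4846, -0.0037, 0.0937], 0.33)]
scene balance [([0.584, 0.2694, 0.0925], 0.85)]
top tongs_grip [([0.4867, -0.0101, 0.1214], 0.57)]
top tongs [([0.4838, -0.0051, 0.1156], 0.45)]
top w200_mid []
top w200 [([0.4815, -0.0097, 0.1176], 0.2)]
top block [([0.5278, -0.28, 0.0689], 0.79)]
top pocket []
top w100_mid [([0.5328, -0.2909, 0.0448], 0.57)]
top w50_mid []
top slot [([0.4125, -0.1667, 0.0522], 0.74), ([0.4777, -0.0105, 0.055], 0.71)]
top pan_axis [([0.5037, 0.2351, 0.0897], 0.75)]
top balance [([0.5028, 0.2345, 0.0899], 0.73)]
```

View pics/top.png

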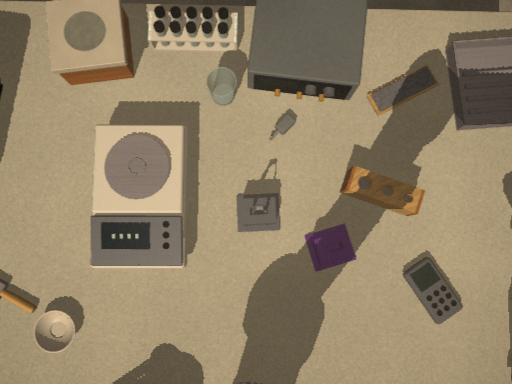

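View pics/scene.png

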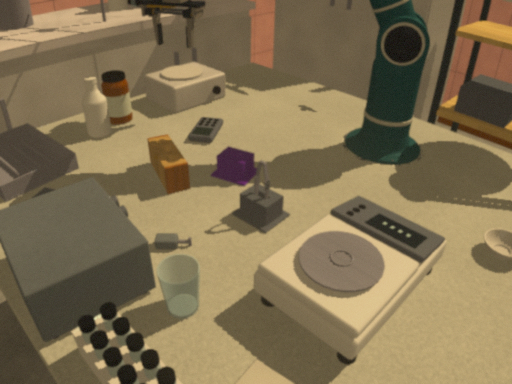

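The top view shows the balance at left with its ring near (137,166), the grey stand with the tongs at (259,208), the purple look-alike at (330,247), and the case at (383,190) with its largest pocket probably at the left, (365,182). The scene view agrees.

```bash
cat >> h.py <<'E'
def rect(P,m):
    q=P[m][:,:2]*1000; r=cv2.minAreaRect(q.astype(np.float32)); return np.round(r[0],1),np.round(r[1],1),round(r[2],1),m.sum()
E
python3 - <<'E'
from h import *
d=np.load("top_d.npy");P=cloud("top",d);x,y,z=P[...,0],P[...,1],P[...,2]
print("cam",eyes.camera_params("top"),eyes.camera_params("wrist"))
b=lambda x0,x1,y0,y1,z0,z1:(d>0)&(x>x0)&(x<x1)&(y>y0)&(y<y1)&(z>z0)&(z<z1)
print("table z",np.median(z[b(.4,.6,-.12,-.06,-.05,.05)]))
for nm,c in dict(block=(.44,.64,-.42,-.17,.06,.08),stand=(.4,.56,-.08,.06,.045,.062),tongs=(.4,.6,-.08,.06,.075,.15),pan=(.40,.65,.12,.36,.07,.12)).items():
    m=b(*c); print(nm,rect(P,m),"zmed",np.median(z[m]),"zmax",z[m].max())
im=cv2.imread("pics/top.png")
a=cv2.resize(im[150:230,325:440],None,fx=3.5,fy=3.5,interpolation=cv2.INTER_CUBIC);c=cv2.resize(im[180:240,225:290],None,fx=5,fy=5,interpolation=cv2.INTER_CUBIC)
h=max(a.shape[0],c.shape[0]);o=np.zeros((h,a.shape[1]+c.shape[1],3),np.uint8);o[:a.shape[0],:a.shape[1]]=a;o[:c.shape[0],a.shape[1]:]=c
cv2.imwrite("pics/crop1.png",o)
E
```

```text
Traceback (most recent call last):
  File "h.py", line 17, in cloud
    return c@Rm.T+t
           ~^~~~~
ValueError: matmul: Input operand 1 has a mismatch in its core dimension 0, with gufunc signature (n?,k),(k,m?)->(n?,m?) (size 4 is different from 3)
```

Rotation is evidently a quaternion.

```bash
python3 - <<'E'
t=open("h.py").read()
t=t.replace('return np.array(p["rotation"]),np','return Rot.from_quat(p["rotation"]).as_matrix(),np').replace("import numpy as np, cv2","import numpy as np, cv2\nfrom scipy.spatial.transform import Rotation as Rot")
open("h.py","w").write(t)
E
cat > m.py <<'E'
from h import *
d=np.load("top_d.npy");P=cloud("top",d);x,y,z=P[...,0],P[...,1],P[...,2]
print("cam",eyes.camera_params("top"),eyes.camera_params("wrist"))
b=lambda x0,x1,y0,y1,z0,z1:(d>0)&(x>x0)&(x<x1)&(y>y0)&(y<y1)&(z>z0)&(z<z1)
print("table z",np.median(z[b(.4,.6,-.12,-.06,-.05,.05)]))
for nm,c in dict(block=(.44,.64,-.42,-.17,.06,.08),stand=(.4,.56,-.08,.06,.045,.062),tongs=(.4,.6,-.08,.06,.075,.15),pan=(.40,.65,.12,.36,.07,.12)).items():
    m=b(*c); print(nm,rect(P,m),"zmed",np.median(z[m]),"zmax",z[m].max())
im=cv2.imread("pics/top.png")
a=cv2.resize(im[150:230,325:440],None,fx=3.5,fy=3.5,interpolation=cv2.INTER_CUBIC);c=cv2.resize(im[180:240,225:290],None,fx=5,fy=5,interpolation=cv2.INTER_CUBIC)
h=max(a.shape[0],c.shape[0]);o=np.zeros((h,a.shape[1]+c.shape[1],3),np.uint8);o[:a.shape[0],:a.shape[1]]=a;o[:c.shape[0],a.shape[1]:]=c
cv2.imwrite("pics/crop1.png",o)
E
python3 m.py
```

```text
cam {'camera_matrix': array([[483.62083324,   0.        , 252.97569325],
       [  0.        , 483.62083324, 188.62696133],
       [  0.        ,   0.        ,   1.        ]]), 'k1': -0.0029135086570690073, 'position': array([0.39673201, 0.00656341, 1.09612117]), 'rotation': array([ 0.71266382, -0.69847192,  0.0484839 , -0.04354957])} {'camera_matrix': array([[267.66024666,   0.        , 260.75760674],
       [  0.        , 267.66024666, 192.38115199],
       [  0.        ,   0.        ,   1.        ]]), 'k1': -0.05439236098224096, 'T_tool_cam': array([[ 8.57879311e-05, -9.72572792e-01, -2.32598702e-01,
         6.55525189e-02],
       [ 9.99999982e-01,  4.34081863e-05,  1.87319655e-04,
         6.60926141e-04],
       [-1.72085312e-04, -2.32598714e-01,  9.72572778e-01,
        -1.95328819e-01],
       [ 0.00000000e+00,  0.00000000e+00,  0.00000000e+00,
         1.00000000e+00]])}
table z 8.09408399735645e-05
block (array([ 496.5, -269.1]), array([162.8, 140. ]), 72.2, np.int64(1683)) zmed 0.06990829310168478 zmax 0.07647527716984803
stand (array([486.7, -10.9]), array([56.4, 73.7]), 3.7, np.int64(762)) zmed 0.05394170443245361 zmax 0.059069985986869966
tongs (array([486.4, -10.5]), array([13.4, 29.8]), 4.1, np.int64(85)) zmed 0.12193457990717005 zmax 0.13798824449748248
pan (array([524.9, 241.5]), array([250.6, 194.8]), 0.2, np.int64(10770)) zmed 0.09173212204145975 zmax 0.10821176239790453
```

View pics/crop1.png

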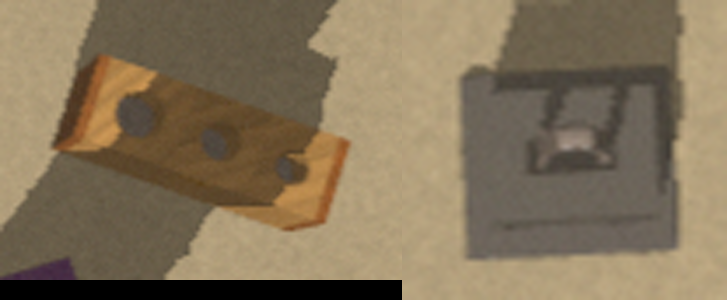

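Call:
{"op": "move_arm", "data": {"series": [[20,30,60,-0.1,100],[50,60,0,-0.14,100],[50,60,0,-0.144,100],[50,60,0,0,100],[50,60,0,0,100]]}}

```text
time_s: 1.82
eef_pos: [0.4611, -0.3652, 0.2429]
ee_rot: [0.999, 0.032, 0.0, 0.0]
ft_force: [0.3, -1.0, -0.5]
finger_gap: 1.0
```

Call:
{"op": "move_arm", "data": {"series": [[18,55,0,0,100],[0,0,0,0,100],[0,0,0,0,100]]}}

```text
time_s: 2.2
eef_pos: [0.4775, -0.3127, 0.2427]
ee_rot: [0.999, 0.032, -0.0, 0.0]
ft_force: [0.6, -0.5, 0.3]
finger_gap: 1.003
```

```bash
cat > w.py <<'E'
from h import *
import sys
s=monitor.sense(); im,d=eyes.capture("wrist"); n=sys.argv[1]; cv2.imwrite(f"pics/{n}.png",im)
P=cloud("wrist",d,s); np.savez(n,P=P,d=d)
print(s["time_s"],np.round(s["eef_pos"],4),np.round(s["ee_rot"],4),np.round(s["ft_force"],2))
for l in sys.argv[2:]: print(l,[(np.round(r["xyz"],4).tolist(),round(r["conf"],2)) for r in eyes.search_frame("wrist",l)][:3])
E
python3 w.py wb pocket w200_mid w100_mid w50_mid block
python3 - <<'E'
from h import *
im=cv2.imread("pics/wb.png")
q=np.load("wb.npz");P,d=q["P"],q["d"];m=(d>0)&(abs(P[...,2]-.07)<.005)
n,lab,st,c=cv2.connectedComponentsWithStats(m.astype(np.uint8))
for i in range(1,n):
    if st[i,4]>2000: print(i,st[i],rect(P,lab==i),np.median(P[lab==i][:,2]),np.round(cv2.boxPoints(cv2.minAreaRect((P[lab==i][:,:2]*1000).astype(np.float32))),1).tolist())
E
```

```text
2.2 [ 0.4775 -0.3127  0.2427] [ 9.995e-01  3.210e-02 -1.000e-04  5.000e-04] [ 0.58 -0.51  0.32]
pocket [([0.5402, -0.28, 0.0693], 0.85)]
w200_mid [([0.55, -0.2382, 0.0427], 0.71), ([0.54, -0.2834, 0.07], 0.37)]
w100_mid [([0.531, -0.286, 0.0458], 0.65)]
w50_mid [([0.485, -0.0213, 0.1014], 0.69)]
block [([0.535, -0.2821, 0.0714], 0.61), ([0.3839, 0.1492, 0.0038], 0.4)]
1 [ 179   91  126   83 4089] (array([ 535.9, -283.1]), array([162.1,  54.5]), 71.4, np.int64(4089)) 0.0695570112274046 [[484.20001220703125, -351.20001220703125], [535.7999877929688, -368.6000061035156], [587.5999755859375, -214.89999389648438], [535.9000244140625, -197.5]]
```

View pics/wb.png

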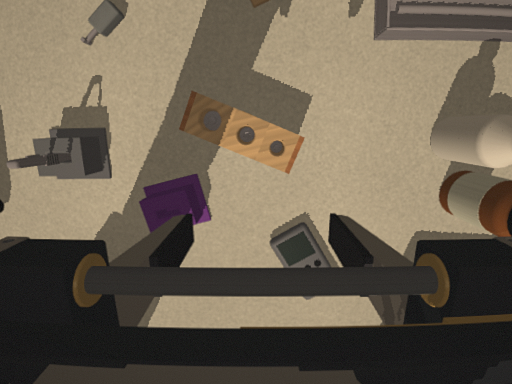

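The wrist view shows three pockets: large at (211,119), middle at (246,134) and small at (277,148). I'll fit the pocket mouths in both cameras.

```bash
cat >> h.py <<'E'
def holes(name,P,d,s,z0,ctr,r,depth=.005,minpx=8):
    """regions below plane z0 near ctr, as mouth outlines on the plane"""
    Rm,t=pose(name,s); D=P-t; Q=t+D*((z0-t[2])/D[...,2])[...,None]
    m=(d>0)&(P[...,2]<z0-depth)&(P[...,2]>.003)&(np.hypot(Q[...,0]-ctr[0],Q[...,1]-ctr[1])<r)
    n,lab,st,c=cv2.connectedComponentsWithStats(m.astype(np.uint8))
    for i in range(1,n):
        if st[i,4]>=minpx:
            q=Q[lab==i][:,:2]*1000; e=cv2.minAreaRect(q.astype(np.float32)); cc=cv2.minEnclosingCircle(q.astype(np.float32))
            print(name,c[i].round(1),st[i,4],"mean",q.mean(0).round(1),"rect",np.round(e[0],1),np.round(e[1],1),round(e[2],1),"circ",np.round(cc[0],1),round(cc[1],1))
E
python3 - <<'E'
from h import *
q=np.load("wb.npz"); s=monitor.sense()
for c in ((.553,-.236),(.536,-.283),(.521,-.325)): holes("wrist",q["P"],q["d"],s,.07,c,.022)
d=np.load("top_d.npy");P=cloud("top",d)
for c in ((.553,-.236),(.536,-.283),(.521,-.325)): holes("top",P,d,None,.07,c,.022)
m=(d>0)&(abs(P[...,2]-.07)<.005)&(P[...,1]>-.4)&(P[...,1]<-.18)&(P[...,0]>.46)&(P[...,0]<.61)
n,lab,st,c=cv2.connectedComponentsWithStats(m.astype(np.uint8)); i=1+np.argmax(st[1:,4]); print("top block",rect(P,lab==i))
# ring/pan from top
m=(d>0)&(P[...,0]>.42)&(P[...,0]<.62)&(P[...,1]>.16)&(P[...,1]<.33)
im=cv2.imread("pics/top.png"); g=cv2.cvtColor(im,cv2.COLOR_BGR2GRAY)
p=(m&(g<130)&(P[...,2]>.08)).astype(np.uint8); n,lab,st,c=cv2.connectedComponentsWithStats(p); i=1+np.argmax(st[1:,4]); Q=P[lab==i]
print("pan",st[i],(Q[:,:2].mean(0)*1000).round(1),np.median(Q[:,2]),cv2.minEnclosingCircle((Q[:,:2]*1000).astype(np.float32)), rect(P,lab==i))
E
```

```text
wrist [210.  119.4] 368 mean [ 550.8 -240.6] rect [ 550.7 -240.6] [27.3 27. ] 3.2 circ [ 550.9 -240.9] 14.6
wrist [245.4 134.4] 249 mean [ 534.1 -288.9] rect [ 534. -289.] [22.6 22.9] 47.5 circ [ 534.  -288.9] 11.8
wrist [276.4 147.5] 161 mean [ 519.4 -332. ] rect [ 519.4 -332.1] [17.6 17.8] 3.8 circ [ 519.5 -332.1] 9.8
top [364.1 181.9] 144 mean [ 550.6 -237.7] rect [ 550.5 -238.6] [26.  28.3] 1.2 circ [ 550.9 -238.3] 14.9
top [386.9 190. ] 90 mean [ 534.2 -286.6] rect [ 534.2 -286.7] [21.  21.8] 45.3 circ [ 534.2 -286.7] 11.5
top [407.6 197. ] 61 mean [ 519.9 -330.6] rect [ 520.  -330.5] [15.  17.5] 88.8 circ [ 519.8 -330.8] 9.3
top block (array([ 536.7, -282.1]), array([162.7,  55.5]), 71.5, np.int64(1605))
pan [ 105  142   66   57 3042] [565.4 242. ] 0.10181225979430936 ((571.4828491210938, 241.20074462890625), 70.11991882324219) (array([561.1, 243.5]), array([117.5, 134.5]), 0.1, np.int64(3042))h.py:27: RuntimeWarning: divide by zero encountered in divide
  Rm,t=pose(name,s); D=P-t; Q=t+D*((z0-t[2])/D[...,2])[...,None]
h.py:27: RuntimeWarning: invalid value encountered in multiply
  Rm,t=pose(name,s); D=P-t; Q=t+D*((z0-t[2])/D[...,2])[...,None]
```

Call:
{"op": "move_arm", "data": {"series": [[0,50,0,0,70],[0,60,0,0,60],[0,60,0,0,60],[0,60,0,0,60],[0,50,0,0,60]]}}

```text
time_s: 3.12
eef_pos: [0.4778, -0.03, 0.2429]
ee_rot: [0.999, 0.032, 0.0, 0.0]
ft_force: [0.5, -1.1, 0.7]
finger_gap: 0.598
```

Call:
{"op": "move_arm", "data": {"series": [[-7,22,0,0,60],[0,0,0,0,60],[0,0,0,0,60]]}}

```text
time_s: 3.5
eef_pos: [0.4712, -0.0115, 0.2426]
ee_rot: [1.0, 0.031, 0.0, 0.0]
ft_force: [1.2, -0.6, 0.4]
finger_gap: 0.598
```

```bash
python3 w.py wt tongs_grip tongs slot
python3 - <<'E'
from h import *
q=np.load("wt.npz");P,d=q["P"],q["d"]; z=P[...,2]
near=(d>0)&(np.hypot(P[...,0]-.487,P[...,1]+.011)<.06)
m=near&(abs(z-.054)<.005);print("stand",rect(P,m),np.median(z[m]))
m=near&(z>.105)&(z<.16);print("tongs top",rect(P,m),z[m].max())
for a,b in((.075,.09),(.09,.105),(.105,.12),(.12,.14)):
    m=near&(z>a)&(z<b)&(np.hypot(P[...,0]-.487,P[...,1]+.011)<.03); print(a,rect(P,m))
E
```

```text
3.5 [ 0.4712 -0.0115  0.2426] [9.995e-01 3.130e-02 1.000e-04 3.000e-04] [ 1.24 -0.62  0.38]
tongs_grip [([0.4868, -0.0094, 0.1206], 0.73)]
tongs [([0.4844, -0.01, 0.1239], 0.75)]
slot [([0.4238, -0.1703, 0.0485], 0.88), ([0.4958, -0.0088, 0.0545], 0.69), ([0.5356, -0.27, 0.0683], 0.55)]
stand (array([486., -12.]), array([56.2, 74.1]), 3.9, np.int64(1603)) 0.053523611439204255
tongs top (array([486., -12.]), array([10.1, 23.8]), 3.5, np.int64(182)) 0.1359560759727299
0.075 (array([492.9, -11.6]), array([ 0.6, 31.1]), 3.0, np.int64(11))
0.09 (array([486.2, -12. ]), array([13.1, 30. ]), 4.1, np.int64(49))
0.105 (array([486.2, -12. ]), array([ 9.6, 23.8]), 3.0, np.int64(40))
0.12 (array([486. , -11.9]), array([10.1, 18. ]), 3.5, np.int64(142))
```

View pics/wt.png

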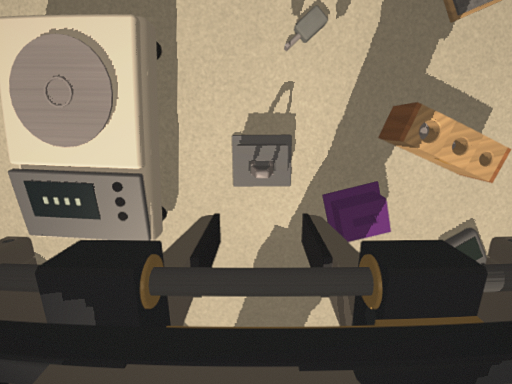

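The grey stand shows at (262,160) with the bow at (262,170), and it matches the fitted pose. I'm descending.

Call:
{"op": "move_arm", "data": {"series": [[15,0,-40,0,50],[0,0,-50,0,50],[0,0,-45,0,50],[0,0,-25,0,50],[0,0,-10,0,50]], "newtons": 30}}

```text
time_s: 4.32
eef_pos: [0.4851, -0.0104, 0.0711]
ee_rot: [0.999, 0.032, -0.001, -0.0]
ft_force: [0.2, 0.7, -0.2]
finger_gap: 0.505
```

Call:
{"op": "move_arm", "data": {"series": [[0,0,0,0,50],[0,0,0,0,50]]}}

```text
time_s: 4.58
eef_pos: [0.4869, -0.0099, 0.0737]
ee_rot: [0.999, 0.032, 0.001, 0.0]
ft_force: [-1.0, -0.1, -0.6]
finger_gap: 0.503
```

Call:
{"op": "move_arm", "data": {"series": [[0,-1.5,-5,0,50],[0,0,0,0,50],[0,0,0,0,50]]}}

```text
time_s: 4.95
eef_pos: [0.486, -0.0113, 0.0677]
ee_rot: [0.999, 0.032, 0.0, 0.0]
ft_force: [-0.0, -0.1, -0.4]
finger_gap: 0.496
```

Call:
{"op": "move_arm", "data": {"series": [[0,0,0,0,29.3],[0,0,0,0,29.3],[0,0,0,0,29.3],[0,0,0,0,29.3],[0,0,0,0,29.3]]}}

```text
time_s: 5.58
eef_pos: [0.4859, -0.0112, 0.0676]
ee_rot: [0.999, 0.032, -0.0, -0.0]
ft_force: [0.8, -0.2, -0.1]
finger_gap: 0.291
```

Call:
{"op": "move_arm", "data": {"series": [[0,0,12,0,29.3],[0,0,25,0,29.3],[0,0,35,0,29.3],[0,0,18,0,29.3],[10,-40,0,0,29.3]]}}

```text
time_s: 6.2
eef_pos: [0.4974, -0.049, 0.1604]
ee_rot: [0.999, 0.035, 0.002, -0.0]
ft_force: [0.9, -0.2, -1.2]
finger_gap: 0.295
```

Call:
{"op": "move_arm", "data": {"series": [[15,-50,0,0,29.3],[15,-50,0,0,29.3],[15,-50,0,0,29.3],[10,-39,0,0,29.3],[0,0,0,0,29.3]]}}

```text
time_s: 6.82
eef_pos: [0.5505, -0.2445, 0.1579]
ee_rot: [1.0, 0.029, 0.0, 0.001]
ft_force: [-0.6, 0.8, -0.6]
finger_gap: 0.295
```

Call:
{"op": "move_arm", "data": {"series": [[0,0,0,0,29.3],[0,0,0,0,29.3]]}}

```text
time_s: 7.08
eef_pos: [0.551, -0.2385, 0.1579]
ee_rot: [0.999, 0.034, 0.0, -0.0]
ft_force: [-0.4, -0.3, 0.0]
finger_gap: 0.299
```

```bash
python3 w.py wp pocket tongs tongs_tip
python3 - <<'E'
from h import *
s=monitor.sense();q=np.load("wp.npz");P,d=q["P"],q["d"];z=P[...,2]
holes("wrist",P,d,s,.07,(.551,-.240),.02)
e=np.array(s["eef_pos"]); near=(d>0)&(np.hypot(P[...,0]-e[0],P[...,1]-e[1])<.04)
for a in np.arange(.09,.16,.01):
    m=near&(z>a)&(z<a+.01)
    if m.sum()>5: print(round(a,3),rect(P,m),P[m][:,2].min(), "px",np.argwhere(m).mean(0).round())
m=(d>0)&(abs(z-.07)<.005); n,lab,st,c=cv2.connectedComponentsWithStats(m.astype(np.uint8)); i=1+np.argmax(st[1:,4]); print("block",rect(P,lab==i))
im=cv2.imread("pics/wp.png"); cv2.imwrite("pics/wpc.png",cv2.resize(im[60:300,130:390],None,fx=2.4,fy=2.4,interpolation=cv2.INTER_CUBIC))
E
```

```text
7.075 [ 0.551  -0.2385  0.1579] [ 9.994e-01  3.350e-02  1.000e-04 -3.000e-04] [-0.37 -0.3   0.02]
pocket [([0.5415, -0.283, 0.0707], 0.75), ([0.5306, -0.2857, 0.0471], 0.49)]
tongs [([0.553, -0.2398, 0.2145], 0.61)]
tongs_tip [([0.554, -0.238, 0.2143], 0.68)]
wrist [261.2 190.2] 519 mean [ 551.5 -239.4] rect [ 551.  -239.2] [27.9 28.3] 3.9 circ [ 551.1 -239.3] 14.5
0.1 (array([ 551.3, -239. ]), array([10. , 26.8]), 1.9, np.int64(67)) 0.10381052320710976 px [198. 261.]
0.11 (array([ 554.9, -238.9]), array([ 0.5, 26.1]), 4.1, np.int64(11)) 0.11014101227097692 px [198. 260.]
0.12 (array([ 551.1, -239.2]), array([ 8.9, 26.1]), 3.7, np.int64(23)) 0.12048904602158303 px [204. 264.]
0.13 (array([ 551.1, -239.2]), array([ 9.3, 26.7]), 4.4, np.int64(40)) 0.1301091882079744 px [206. 262.]
0.14 (array([ 551.3, -238.8]), array([ 8.7, 28. ]), 3.7, np.int64(46)) 0.1404484524473413 px [209. 260.]
0.15 (array([ 551.1, -239. ]), array([ 9.1, 28.1]), 3.8, np.int64(46)) 0.15012350427347876 px [214. 258.]
0.16 (array([ 557.9, -238.3]), array([ 1.2, 29.9]), 5.2, np.int64(23)) 0.1645047027492895 px [212. 258.]
block (array([ 535.7, -283.2]), array([162.3,  54.4]), 71.5, np.int64(4599))
```

View pics/wpc.png

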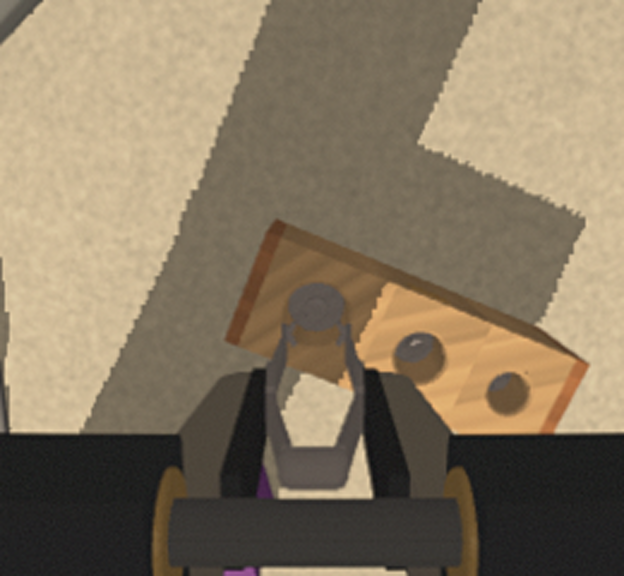

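The tips are over the large pocket: mouth at crop (317,305), knob visible, tips at (288,335) and (350,335). Next I'm checking the knob position from the saved clouds.

Run:
```python
from h import *
for n in("wb","wp"):
    q=np.load(n+".npz");P,d=q["P"],q["d"];z=P[...,2]
    near=(d>0)&(np.hypot(P[...,0]-.551,P[...,1]+.2395)<.014)
    print(n,np.histogram(z[near],np.arange(.040,.072,.003)))
    for a,b in((.052,.060),(.040,.050)):
        m=near&(z>a)&(z<b); print(a,rect(P,m),np.median(z[m]),(P[m][:,:2].mean(0)*1000).round(1))
```

```text
wb (array([  1, 148,  60,   3,  24,  26,   1,   1,   2,   7]), array([0.04 , 0.043, 0.046, 0.049, 0.052, 0.055, 0.058, 0.061, 0.064,
       0.067, 0.07 ]))
0.052 (array([ 551.2, -239.9]), array([9.5, 9.8]), 3.8, np.int64(50)) 0.055054514027722684 [ 551.  -240.4]
0.04 (array([ 551.4, -238.7]), array([26.4, 23.5]), 3.4, np.int64(210)) 0.04558802460768127 [ 551.3 -238.9]
wp (array([  0, 204,  85,   2,  29,  41,   0,   0,   0,   0]), array([0.04 , 0.043, 0.046, 0.049, 0.052, 0.055, 0.058, 0.061, 0.064,
       0.067, 0.07 ]))
0.052 (array([ 550.7, -239.2]), array([9.7, 9.2]), 4.0, np.int64(70)) 0.055087579531324316 [ 550.6 -239.2]
0.04 (array([ 549.1, -239.3]), array([23.3, 26. ]), 4.4, np.int64(289)) 0.04562049403926388 [ 549.5 -239.5]
```

Call:
{"op": "move_arm", "data": {"series": [[-0.5,-0.3,-15,0,29.0],[0,0,-8,0,29.0],[0,0,0,0,29.0],[0,0,0,0,29.0]]}}

```text
time_s: 7.78
eef_pos: [0.5505, -0.2406, 0.1345]
ee_rot: [0.999, 0.032, -0.0, -0.0]
ft_force: [0.1, -0.4, 0.1]
finger_gap: 0.291
```

```bash
cat > rel.py <<'E'
from h import *
import sys
n=sys.argv[1];s=monitor.sense();im,d=eyes.capture("wrist");cv2.imwrite(f"pics/{n}.png",im);P=cloud("wrist",d,s);np.savez(n,P=P,d=d);z=P[...,2]
e=np.array(s["eef_pos"]);print(e.round(4),monitor.sense()["eef_pos"].round(4),s["finger_gap"],2*s["ee_rot"][1])
r=np.hypot(P[...,0]-e[0],P[...,1]-e[1])
m=(d>0)&(r<.013)&(z>.052)&(z<.060);print("knob",rect(P,m))
t=e[2]-.0556
for a in (0,.01,.02,.03):
    m=(d>0)&(r<.03)&(z>t+a-.003)&(z<t+a+.007);print("tip+",a,rect(P,m))
E
python3 rel.py r1
```

```text
[ 0.5505 -0.2406  0.1345] [ 0.5506 -0.2407  0.1347] 0.29108799907250515 0.06472222096603816
knob (array([ 550.3, -239.7]), array([10.1,  9.5]), 4.0, np.int64(83))
tip+ 0 (array([ 550.5, -241.3]), array([ 9.7, 26.8]), 4.7, np.int64(66))
tip+ 0.01 (array([ 554.5, -241. ]), array([ 0.4, 25.9]), 3.6, np.int64(11))
tip+ 0.02 (array([ 554.6, -241. ]), array([ 0.9, 25.3]), 4.0, np.int64(16))
tip+ 0.03 (array([ 551.1, -241.1]), array([ 8.9, 26.2]), 5.7, np.int64(50))
```

Call:
{"op": "move_arm", "data": {"series": [[-0.2,1.6,0,0,29.0],[0,0,0,0,29.0],[0,0,-5,0,29.0],[0,0,0,0,29.0],[0,0,0,0,29.0]]}}

```text
time_s: 8.45
eef_pos: [0.5501, -0.239, 0.1295]
ee_rot: [0.999, 0.032, -0.0, -0.0]
ft_force: [0.4, 0.2, -0.4]
finger_gap: 0.289
```

```bash
python3 rel.py r2
```

```text
[ 0.5501 -0.239   0.1295] [ 0.5502 -0.2391  0.1296] 0.28944487640835304 0.06468793129313703
knob (array([ 550.5, -239.1]), array([10.7,  9.4]), 3.6, np.int64(88))
tip+ 0 (array([ 549.8, -239.4]), array([52.6, 51.5]), 85.5, np.int64(117))
tip+ 0.01 (array([ 554.1, -239.3]), array([ 0.6, 26.1]), 4.6, np.int64(13))
tip+ 0.02 (array([ 552.6, -239.5]), array([ 3.8, 25.2]), 3.2, np.int64(17))
tip+ 0.03 (array([ 550.4, -239.4]), array([ 8.7, 26.2]), 4.2, np.int64(46))
```

Call:
{"op": "move_arm", "data": {"series": [[0.2,0.2,-4,0,29.0],[0,0,-4,0,29.0],[0,0,-4,0,29.0],[0,0,0,0,29.0]]}}

```text
time_s: 9.0
eef_pos: [0.5501, -0.2387, 0.117]
ee_rot: [0.999, 0.032, -0.0, -0.0]
ft_force: [-0.5, 0.2, -1.1]
finger_gap: 0.294
```

Call:
{"op": "move_arm", "data": {"series": [[0,0,-4,0,29.0],[0,0,-4,0,29.0],[0,0,-3,0,29.0],[0,0,0,0,29.0],[0,0,0,0,29.0]]}}

```text
time_s: 9.62
eef_pos: [0.5505, -0.2388, 0.1066]
ee_rot: [0.999, 0.032, 0.0, 0.0]
ft_force: [-0.2, -0.4, -1.4]
finger_gap: 0.29
```

Call:
{"op": "move_arm", "data": {"series": [[0,0,-2,0,29.0],[0,0,-2.2,0,29.0],[0,0,0,0,29.0],[0,0,0,0,29.0]]}}

```text
time_s: 10.12
eef_pos: [0.5504, -0.2389, 0.1024]
ee_rot: [0.999, 0.032, -0.0, 0.0]
ft_force: [0.3, 0.2, -0.5]
finger_gap: 0.293
```

```bash
python3 rel.py r3; python3 -c "
import cv2;im=cv2.imread('pics/r3.png');cv2.imwrite('pics/r3c.png',cv2.resize(im[150:240,200:320],None,fx=5,fy=5,interpolation=2))"
```

```text
[ 0.5504 -0.2389  0.1024] [ 0.5504 -0.2389  0.1024] 0.2933111516713003 0.06468134359493947
knob (array([ 549.6, -235.8]), array([10.9, 17.4]), 9.4, np.int64(114))
tip+ 0 (array([ 555.5, -241.8]), array([28.5, 42.7]), 71.6, np.int64(484))
tip+ 0.01 (array([ 555.8, -241.6]), array([28.5, 42.6]), 70.9, np.int64(251))
tip+ 0.02 (array([ 553. , -238.9]), array([56.6, 55.2]), 50.8, np.int64(2105))
tip+ 0.03 (array([ 550.6, -239.2]), array([ 8.8, 26.3]), 3.6, np.int64(48))
```

View pics/r3c.png

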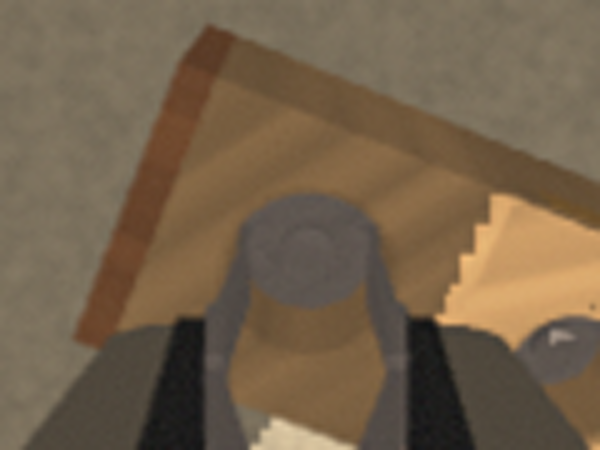

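Both blades straddle the knob at crop (310,255), centred in the pocket. I'm squeezing now.

Call:
{"op": "move_arm", "data": {"series": [[0,0,0,0,27],[0,0,0,0,25],[0,0,0,0,22],[0,0,0,0,22],[0,0,0,0,22]], "newtons": 32}}

```text
time_s: 10.8
eef_pos: [0.5504, -0.2387, 0.1024]
ee_rot: [0.999, 0.032, -0.0, -0.0]
ft_force: [-0.2, 0.1, -0.2]
finger_gap: 0.243
```

Call:
{"op": "move_arm", "data": {"series": [[0,0,4,0,22],[0,0,4,0,22],[0,0,0,0,22],[0,0,0,0,22]]}}

```text
time_s: 11.3
eef_pos: [0.5503, -0.2388, 0.1103]
ee_rot: [0.999, 0.032, -0.0, 0.0]
ft_force: [0.1, 0.3, -2.3]
finger_gap: 0.245
```

Call:
{"op": "move_arm", "data": {"series": [[0,0,6,0,22],[0,0,10,0,22],[0,0,15,0,22],[0,0,15,0,22],[0,0,15,0,22]]}}

```text
time_s: 11.92
eef_pos: [0.5506, -0.2389, 0.1729]
ee_rot: [0.999, 0.032, 0.0, 0.0]
ft_force: [-0.1, -0.4, -2.9]
finger_gap: 0.247
```

Call:
{"op": "move_arm", "data": {"series": [[0,0,20,0,22],[0,0,25,0,22],[0,0,10,0,22],[0,0,0,0,22],[0,0,0,0,22]]}}

```text
time_s: 12.55
eef_pos: [0.5497, -0.2386, 0.2254]
ee_rot: [0.999, 0.032, -0.001, -0.0]
ft_force: [0.0, 0.6, -2.8]
finger_gap: 0.246
```

Run:
```python
from h import *
s=monitor.sense();im,d=eyes.capture("scene");K=proj("scene",np.array(s["eef_pos"])-[0,0,.07])[0].astype(int);print(K)
x,y=np.clip(K-[65,50],0,[382,284]);cv2.imwrite("pics/sc2.png",cv2.resize(im[y:y+100,x:x+130],None,fx=5,fy=5,interpolation=2))
```

```text
[167 125]
```

View pics/sc2.png

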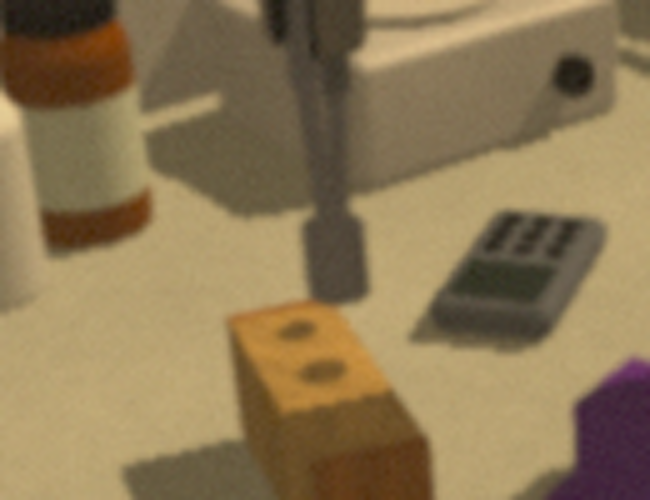

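The weight hangs upright below the tips at crop (335,255), clear of the case, and the other two pockets are unchanged. Next I'm locating the ring.

Run:
```python
from h import *
for n,src,(u,v) in(("top","top",(137,166)),("wrist","wt",(59,90))):
    im=cv2.imread(f"pics/{src}.png")
    if n=="top": d=np.load("top_d.npy");P=cloud("top",d)
    else: q=np.load("wt.npz");P,d=q["P"],q["d"]
    z0=np.median(P[v-4:v+5,u-4:u+5,2]); c=P[v,u]; print(n,"pan z",z0,c)
    # rectify to world plane: 0.25mm grid
    g=np.arange(-.08,.08,.0005); X,Y=np.meshgrid(g+.58,g+.24,indexing="ij")
    X=X-.58+c[0];Y=Y-.24+c[1]
    s=dict(eef_pos=[0.4712,-0.0115,0.2426],ee_rot=[.9995,.0313,.0001,.0003])
    uv=proj(n,np.stack([X,Y,np.full_like(X,z0)],-1).reshape(-1,3),s).astype(np.float32).reshape(*X.shape,2)
    r=cv2.remap(im,uv[...,0],uv[...,1],cv2.INTER_CUBIC); gr=cv2.cvtColor(r,cv2.COLOR_BGR2GRAY); cv2.imwrite(f"rect_{n}.png",r)
    for lo,hi,p in((60,76,30),(30,40,15)):
        h=cv2.HoughCircles(cv2.GaussianBlur(gr,(5,5),0),cv2.HOUGH_GRADIENT_ALT if 0 else cv2.HOUGH_GRADIENT,1,5,param1=60,param2=p,minRadius=lo*2 if lo>50 else lo-6,maxRadius=hi*2 if lo>50 else hi+2)
        if h is not None:
            for a in h[0][:4]: print(lo,"x,y mm",round(X[int(round(a[1])),0]*1000,1),round(Y[0,int(round(a[0]))]*1000,1),"r",a[2]/2)
a=[cv2.imread(f"rect_{n}.png") for n in("top","wrist")]; cv2.imwrite("pics/rect.png",np.hstack(a))
```

```text
top pan z 0.10202740301855184 [0.56930729 0.24294583 0.10330399]
30 x,y mm 533.3 199.9 r 12.8
wrist pan z 0.1013972410982571 [0.5704026  0.2428173  0.10205631]
60 x,y mm 568.4 242.8 r 68.25
60 x,y mm 566.4 244.8 r 68.3
60 x,y mm 573.4 240.8 r 72.8
60 x,y mm 567.4 239.8 r 65.7
30 x,y mm 568.4 244.8 r 17.15
30 x,y mm 571.4 243.8 r 17.3
30 x,y mm 568.4 241.8 r 16.8
30 x,y mm 570.4 248.8 r 20.7
```

View pics/rect.png

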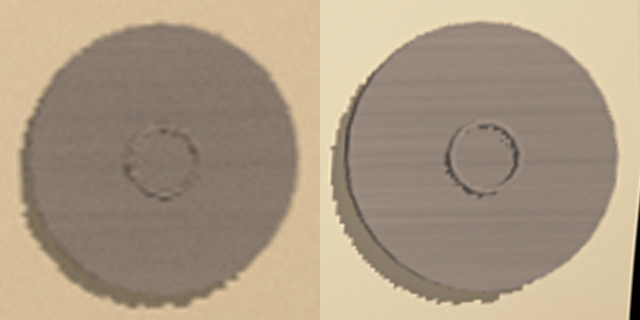

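The rectified views put the ring near (570,244) mm with the pan top at about z = 0.1015. I'll carry the weight to just short of it for a relative look.

Call:
{"op": "move_arm", "data": {"series": [[0,20,10,0,22],[-5,40,0,0,22],[-5,50,0,0,22],[-5,50,0,0,22],[-5,50,0,0,22]]}}

```text
time_s: 13.22
eef_pos: [0.5297, -0.0256, 0.2369]
ee_rot: [0.999, 0.033, 0.0, -0.0]
ft_force: [1.0, 0.2, -2.1]
finger_gap: 0.242
```

Call:
{"op": "move_arm", "data": {"series": [[-5,50,0,0,22],[-5,50,0,0,22],[0,50,0,0,22],[0,50,0,0,22],[0,40,0,0,22]]}}

```text
time_s: 13.85
eef_pos: [0.519, 0.2149, 0.237]
ee_rot: [0.999, 0.034, 0.0, -0.0]
ft_force: [-0.3, -0.1, -2.1]
finger_gap: 0.242
```

Call:
{"op": "move_arm", "data": {"series": [[0,25,0,0,22],[0,8,0,0,22],[0,0,0,0,22],[0,0,0,0,22],[0,0,0,0,22]]}}

```text
time_s: 14.48
eef_pos: [0.5207, 0.2429, 0.2364]
ee_rot: [1.0, 0.031, 0.0, 0.0]
ft_force: [0.6, 0.1, -2.7]
finger_gap: 0.245
```

```bash
cat > ring.py <<'E'
from h import *
import sys
n=sys.argv[1]; s=monitor.sense(); im,d=eyes.capture("wrist"); cv2.imwrite(f"pics/{n}.png",im); P=cloud("wrist",d,s); z=P[...,2]; np.savez(n,P=P,d=d)
e=np.array(s["eef_pos"]); print(s["time_s"],e.round(4),s["finger_gap"],s["ft_force"].round(1) if hasattr(s["ft_force"],"round") else s["ft_force"])
r=np.hypot(P[...,0]-e[0],P[...,1]-e[1])
for a,b,nm in((-.060,-.052,"shoulder"),(-.0525,-.042,"knob/tips"),(-.0905,-.06,"cyl")):
    m=(d>0)&(r<.022)&(z>e[2]+a)&(z<e[2]+b)
    if m.sum()>4: print(nm,rect(P,m),np.median(z[m])-e[2])
c=np.array([.5698,.2438]); rr=np.hypot(P[...,0]-c[0],P[...,1]-c[1])
m=(d>0)&(rr<.06)&(rr>.022)&(z<.11)&(z>.09)&(r>.03); z0=np.median(z[m]); print("pan z",z0,m.sum())
g=np.arange(-.07,.07,.00025); X,Y=np.meshgrid(g+c[0],g+c[1],indexing="ij")
uv=proj("wrist",np.stack([X,Y,np.full_like(X,z0)],-1).reshape(-1,3),s).astype(np.float32).reshape(*X.shape,2)
q=cv2.remap(im,uv[...,0],uv[...,1],cv2.INTER_CUBIC); cv2.imwrite(f"pics/{n}_rect.png",q)
E
python3 ring.py g1
```

```text
14.475 [0.5207 0.2429 0.2364] 0.24521960628874434 [ 0.6  0.1 -2.7]
shoulder (array([521.2, 241.7]), array([26.7, 26.4]), 40.8, np.int64(405)) -0.05712006451576793
knob/tips (array([521.1, 242. ]), array([10., 15.]), 6.8, np.int64(131)) -0.047783601041102935
cyl (array([529.9, 243. ]), array([ 9.1, 26.1]), 7.2, np.int64(128)) -0.07379108691356445
pan z 0.10114601594649839 5456
```

View pics/g1_rect.png

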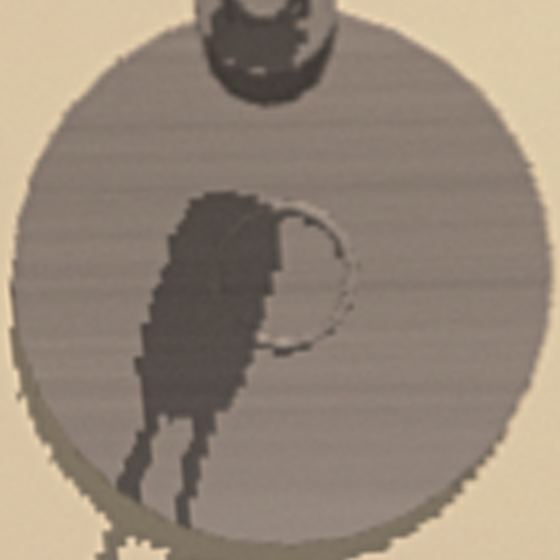

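The ring is clear at rect (281,279) and the weight is at the top edge. A quick tilt check of the shoulder and cylinder comes before moving over.

Run:
```python
from h import *
q=np.load("g1.npz");P,d=q["P"],q["d"];e=np.array([.5207,.2429,.2364]);z=P[...,2]
r=np.hypot(P[...,0]-.5212,P[...,1]-.2419)
m=(d>0)&(r<.0135)&(r>.007)&(z>e[2]-.0605)&(z<e[2]-.054);Q=P[m]
A=np.c_[Q[:,:2]-[.5212,.2419],np.ones(len(Q))];c,*_=np.linalg.lstsq(A,Q[:,2],rcond=None);print("shoulder slope x,y",c,len(Q),np.std(A@c-Q[:,2]))
for a in(-.062,-.07,-.078,-.086):
    m=(d>0)&(abs(z-e[2]-a)<.004)&(r<.022)&(P[...,0]>.521); Q=P[m][:,:2]*1000
    from scipy.optimize import least_squares as L
    o=L(lambda p:np.hypot(Q[:,0]-p[0],Q[:,1]-p[1])-14,[521,242],loss="soft_l1"); print(a,o.x.round(2),len(Q))
```

```text
shoulder slope x,y [-0.0112045  -0.00773429  0.17918851] 342 0.0008254523874846305
-0.062 [519.69 242.17] 78
-0.07 [520.35 241.76] 37
-0.078 [520.36 241.77] 33
-0.086 [520.39 241.62] 30
```

Call:
{"op": "move_arm", "data": {"series": [[15,1,0,0,22],[20,1.2,0,0,22],[13,0,-5,0,22],[0,0,0,0,22],[0,0,0,0,22]]}}

```text
time_s: 15.15
eef_pos: [0.5678, 0.2465, 0.2309]
ee_rot: [0.999, 0.033, -0.001, 0.0]
ft_force: [0.8, 0.4, -2.3]
finger_gap: 0.245
```

```bash
python3 ring.py g2
```

```text
15.15 [0.5678 0.2465 0.2309] 0.24452938507950966 [ 0.8  0.4 -2.3]
shoulder (array([568.4, 245.3]), array([26.5, 26.4]), 3.6, np.int64(402)) -0.05725337233399114
knob/tips (array([568. , 246.2]), array([15.1, 10.3]), 87.5, np.int64(133)) -0.04784472785226021
cyl (array([576.4, 245.4]), array([27.1, 11.2]), 89.6, np.int64(135)) -0.07447693645257619
pan z 0.10116016334814876 4878
```

View pics/g2_rect.png

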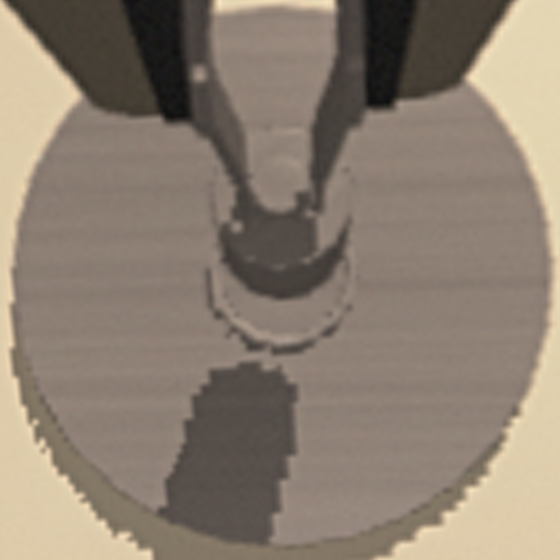

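Call:
{"op": "move_arm", "data": {"series": [[0.5,0,-8,0,22],[0,0,-10,0,22],[0,0,-8,0,22],[0,0,0,0,22],[0,0,0,0,22]]}}

```text
time_s: 15.82
eef_pos: [0.569, 0.2465, 0.2055]
ee_rot: [0.999, 0.032, 0.0, -0.0]
ft_force: [-0.6, -1.0, -2.3]
finger_gap: 0.249
```

Call:
{"op": "move_arm", "data": {"series": [[0,0,0,0,22],[0,0,0,0,22]]}}

```text
time_s: 16.08
eef_pos: [0.569, 0.2465, 0.2057]
ee_rot: [0.999, 0.032, 0.0, -0.0]
ft_force: [0.9, 0.6, -2.9]
finger_gap: 0.248
```

```bash
cat > fit.py <<'E'
from h import *
import sys
from scipy.optimize import least_squares as L
n=sys.argv[1];q=np.load(n+".npz");P,d=q["P"],q["d"];e=np.array(eval(sys.argv[2]));z=P[...,2]
r=np.hypot(P[...,0]-e[0],P[...,1]-e[1]+.001)
for a in(-.07,-.078,-.085):
    m=(d>0)&(abs(z-e[2]-a)<.004)&(r<.018)&(P[...,0]>e[0]+.003); Q=P[m][:,:2]*1000
    o=L(lambda p:np.hypot(Q[:,0]-p[0],Q[:,1]-p[1])-14,[e[0]*1e3,e[1]*1e3-1],loss="soft_l1"); print(a,o.x.round(2),len(Q))
# pan disc centre: outline against cream housing
im=cv2.imread(f"pics/{n}_rect.png");hsv=cv2.cvtColor(im,cv2.COLOR_BGR2HSV)
m=(im[...,2]>im[...,0].astype(int)+45).astype(np.uint8)  # cream
ys,xs=np.nonzero(cv2.Canny(m*255,50,150)); rr=np.hypot(xs-280,ys-278); k=(abs(rr-272)<14)&(ys<250)|(abs(rr-272)<14)&(xs>330)
o=L(lambda p:np.hypot(xs[k]-p[0],ys[k]-p[1])-p[2],[280,278,272],loss="soft_l1",f_scale=2); print("pan px",o.x,k.sum(),"xy",569.8-70+o.x[1]/4,243.8-70+o.x[0]/4)
E
python3 fit.py g1 "[.5207,.2429,.2364]"; python3 fit.py g2 "[.5678,.2465,.2309]"; python3 ring.py g3 | tee /tmp/o
python3 - <<'E'
import subprocess
from h import *
e=monitor.sense()["eef_pos"]; subprocess.run(["python3","fit.py","g3",str(list(map(float,e)))])
E
```

```text
-0.07 [520.35 241.76] 37
-0.078 [520.36 241.77] 33
-0.085 [520.39 241.65] 31
pan px [281.56753227 277.91692118 272.69150252] 1076 xy 569.2792302948147 244.1918830682713
-0.07 [567.6  245.36] 37
-0.078 [567.73 245.29] 33
-0.085 [567.72 245.27] 37
pan px [281.54377597 277.56128942 271.69321987] 855 xy 569.190322354519 244.18594399274622
16.075 [0.569  0.2465 0.2057] 0.2476521406841859 [ 0.9  0.6 -2.9]
shoulder (array([569.6, 245.5]), array([26.2, 26.7]), 41.0, np.int64(401)) -0.057206843353978465
knob/tips (array([569.2, 246. ]), array([10.1, 15. ]), 2.4, np.int64(133)) -0.04795297602149817
cyl (array([578.3, 246.7]), array([ 9. , 26.1]), 7.7, np.int64(131)) -0.07383305082771202
pan z 0.10119325774491231 5446
-0.07 [568.68 245.37] 36
-0.078 [568.71 245.34] 33
-0.085 [568.71 245.29] 29
pan px [281.65598159 277.56840873 271.47211414] 813 xy 569.1921021816647 244.21399539704612
```

View pics/g3_rect.png

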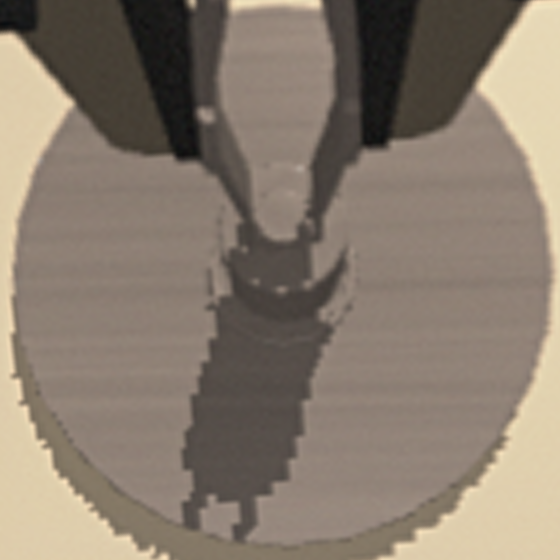

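Weight is at (568.9,245.35) against the pan centre (569.2,244.2). I'm correcting by that difference and lowering to just above the ring.

Call:
{"op": "move_arm", "data": {"series": [[0.3,-1.1,-2,0,22],[0,0,-4,0,22],[0,0,-3,0,22],[0,0,0,0,22],[0,0,0,0,22]]}}

```text
time_s: 16.75
eef_pos: [0.5692, 0.2453, 0.1964]
ee_rot: [0.999, 0.032, -0.0, -0.0]
ft_force: [-0.7, 0.4, -2.2]
finger_gap: 0.242
```

Call:
{"op": "move_arm", "data": {"series": [[0,0,0,0,22],[0,0,0,0,22]]}}

```text
time_s: 17.0
eef_pos: [0.5692, 0.2454, 0.1965]
ee_rot: [0.999, 0.032, 0.0, -0.0]
ft_force: [0.5, -0.4, -2.5]
finger_gap: 0.247
```

```bash
python3 ring.py g4
python3 - <<'E'
import subprocess
from h import *
e=monitor.sense()["eef_pos"]; subprocess.run(["python3","fit.py","g4",str(list(map(float,e)))])
E
```

```text
17.0 [0.5692 0.2454 0.1965] 0.24661980864093358 [ 0.5 -0.4 -2.5]
shoulder (array([569.8, 244.3]), array([27.2, 25.9]), 46.3, np.int64(401)) -0.057228284384450684
knob/tips (array([569.5, 244.2]), array([10.2, 15.1]), 11.1, np.int64(134)) -0.04782614515027045
cyl (array([578.5, 245.5]), array([ 8.9, 25.9]), 7.8, np.int64(127)) -0.07363077536132004
pan z 0.10116451207999896 5662
-0.07 [568.82 244.32] 37
-0.078 [568.91 244.31] 32
-0.085 [568.89 244.16] 31
pan px [281.53571271 278.49065874 271.44249936] 679 xy 569.4226646838778 244.18392817799014
```

Centred to within 0.5 mm. I'm feeling down in small steps.

Call:
{"op": "move_arm", "data": {"series": [[0,0,-1,0,22],[0,0,-1,0,22],[0,0,-1,0,22],[0,0,0,0,22],[0,0,0,0,22]]}}

```text
time_s: 17.68
eef_pos: [0.5692, 0.2453, 0.1934]
ee_rot: [0.999, 0.032, -0.0, 0.0]
ft_force: [-0.5, 1.3, -2.1]
finger_gap: 0.243
```

Call:
{"op": "move_arm", "data": {"series": [[0,0,-0.5,0,22],[0,0,0,0,22],[0,0,0,0,22]]}}

```text
time_s: 18.05
eef_pos: [0.5692, 0.2453, 0.1929]
ee_rot: [0.999, 0.032, -0.0, 0.0]
ft_force: [-0.5, 0.6, -1.6]
finger_gap: 0.247
```

Call:
{"op": "move_arm", "data": {"series": [[0,0,-0.5,0,22],[0,0,0,0,22],[0,0,0,0,22]]}}

```text
time_s: 18.42
eef_pos: [0.5693, 0.2453, 0.1925]
ee_rot: [0.999, 0.032, 0.0, -0.0]
ft_force: [0.9, 0.2, -1.5]
finger_gap: 0.247
```

Call:
{"op": "move_arm", "data": {"series": [[0,0,-0.6,0,22],[0,0,0,0,22],[0,0,0,0,22]]}}

```text
time_s: 18.8
eef_pos: [0.5693, 0.2453, 0.1919]
ee_rot: [0.999, 0.032, 0.0, -0.0]
ft_force: [-0.3, -0.2, -1.7]
finger_gap: 0.246
```

Call:
{"op": "move_arm", "data": {"series": [[0,0,-0.4,0,22],[0,0,0,0,22],[0,0,0,0,22]]}}

```text
time_s: 19.18
eef_pos: [0.5693, 0.2452, 0.1915]
ee_rot: [0.999, 0.032, 0.0, 0.0]
ft_force: [0.1, -0.1, -1.9]
finger_gap: 0.25
```

Call:
{"op": "move_arm", "data": {"series": [[0,0,0,0,22]]}}

```text
time_s: 19.3
eef_pos: [0.5692, 0.2453, 0.1914]
ee_rot: [0.999, 0.032, 0.0, 0.0]
ft_force: [-1.2, -0.5, 0.4]
finger_gap: 0.247
```

```bash
cat > ft.py <<'E'
from h import *
f=[]
for i in range(8): eyes.capture("wrist"); f.append(monitor.sense()["ft_force"])
f=np.array(f); print(f.mean(0).round(2),f.std(0).round(2),monitor.sense()["time_s"],monitor.sense()["eef_pos"].round(4))
E
python3 ft.py
```

```text
[-0.01 -0.38 -0.85] [0.42 0.46 0.31] 19.7 [0.5692 0.2453 0.1914]
```

Call:
{"op": "move_arm", "data": {"series": [[0,0,-0.5,0,22],[0,0,0,0,22],[0,0,0,0,22]]}}

```text
time_s: 20.08
eef_pos: [0.5692, 0.2453, 0.1909]
ee_rot: [0.999, 0.032, 0.0, -0.0]
ft_force: [0.5, -0.6, 0.4]
finger_gap: 0.245
```

```bash
python3 ft.py
```

```text
[ 0.22 -0.23 -0.05] [0.39 0.44 0.52] 20.475 [0.5692 0.2453 0.1909]
```

Load has transferred: fz went from −2.7 to about 0 at 1.5 N/mm, and contact was at pan height, not on the ring rim. I'm releasing.

Call:
{"op": "move_arm", "data": {"series": [[0,0,0.3,0,24],[0,0,0,0,26],[0,0,0,0,28],[0,0,0,0,30],[0,0,0,0,31]]}}

```text
time_s: 21.1
eef_pos: [0.5692, 0.2453, 0.1911]
ee_rot: [0.999, 0.032, -0.0, 0.0]
ft_force: [1.2, 0.0, -1.0]
finger_gap: 0.313
```

Call:
{"op": "move_arm", "data": {"series": [[0,0,0,0,31],[0,0,0,0,31],[0,0,0,0,31]]}}

```text
time_s: 21.48
eef_pos: [0.5692, 0.2453, 0.1912]
ee_rot: [0.999, 0.032, -0.0, 0.0]
ft_force: [0.1, 1.1, -0.6]
finger_gap: 0.309
```

```bash
python3 ft.py; python3 ring.py g5
cat > knob.py <<'E'
from h import *
import sys
q=np.load(sys.argv[1]+".npz");P,d=q["P"],q["d"];z=P[...,2]
r=np.hypot(P[...,0]-.5692,P[...,1]-.2442)
for a,b in((.130,.1375),(.1395,.148)):
    m=(d>0)&(r<.02)&(z>a)&(z<b)
    if m.sum()>5: print(a,rect(P,m),np.median(z[m]))
E
python3 knob.py g5
```

```text
[-0.11  0.32 -0.77] [0.53 0.46 0.55] 21.875 [0.5692 0.2453 0.1912]
21.875 [0.5692 0.2453 0.1912] 0.3109708602358904 [-0.2  0.5 -0.8]
shoulder (array([569.5, 244.2]), array([27.3, 27.2]), 44.3, np.int64(508)) -0.05692345297803142
knob/tips (array([569.6, 244.7]), array([10.1, 30.2]), 3.0, np.int64(130)) -0.04770751482916524
cyl (array([572.4, 245.9]), array([35.4, 43. ]), 17.5, np.int64(344)) -0.08818878333338165
pan z 0.10017456100977873 5865
0.13 (array([569.3, 244.1]), array([27. , 27.3]), 36.4, np.int64(476)) 0.13417132250706343
0.1395 (array([569.6, 244.7]), array([10.1, 30.2]), 3.0, np.int64(119)) 0.1434935121215603
```

Call:
{"op": "move_arm", "data": {"series": [[0,0,2,0,31],[0,0,4,0,31],[0,0,6,0,31],[0,0,8,0,31],[0,0,10,0,31]]}}

```text
time_s: 22.55
eef_pos: [0.5692, 0.2453, 0.2219]
ee_rot: [0.999, 0.032, 0.0, -0.0]
ft_force: [-0.2, 0.1, -0.3]
finger_gap: 0.313
```

Call:
{"op": "move_arm", "data": {"series": [[0,0,10,0,30],[0,0,0,0,29.3],[0,0,0,0,29.3]]}}

```text
time_s: 22.92
eef_pos: [0.569, 0.2452, 0.231]
ee_rot: [0.999, 0.032, -0.0, 0.0]
ft_force: [0.6, -0.2, -1.3]
finger_gap: 0.29
```

```bash
python3 ring.py g6; python3 knob.py g6
```

```text
22.925 [0.569  0.2452 0.231 ] 0.2896720630193864 [ 0.6 -0.2 -1.3]
shoulder (array([569.4, 244.7]), array([10.2, 26.7]), 0.9, np.int64(62)) -0.0530657608856486
knob/tips (array([570.6, 244.7]), array([ 7.8, 26.5]), 0.9, np.int64(19)) -0.04995827762060656
cyl (array([569.7, 244. ]), array([10. ,  9.9]), 43.7, np.int64(81)) -0.0873355331022175
pan z 0.10017708822082716 4953
0.13 (array([569.5, 244. ]), array([27.1, 25.9]), 4.5, np.int64(375)) 0.13417933661795106
0.1395 (array([569.7, 244. ]), array([10. ,  9.9]), 43.7, np.int64(81)) 0.14369498339086406
```

The weight stands at (569.4,244.0), upright and free. Next I'm returning the tongs to the stand.

Call:
{"op": "move_arm", "data": {"series": [[-10,-40,5,0,29.3],[-18,-50,0,0,29.3],[-20,-60,0,0,29.3],[-20,-55,0,0,29.3],[-15,-40,0,0,29.3]]}}

```text
time_s: 23.6
eef_pos: [0.4852, -0.0017, 0.2359]
ee_rot: [1.0, 0.031, -0.0, 0.0]
ft_force: [-0.0, -0.8, -1.2]
finger_gap: 0.298
```

Call:
{"op": "move_arm", "data": {"series": [[0,-11,-30,0,29.3],[0,0,-40,0,29.3],[0,0,0,0,29.3],[0,0,0,0,29.3],[0,0,0,0,29.3]]}}

```text
time_s: 24.22
eef_pos: [0.4876, -0.0097, 0.1676]
ee_rot: [0.999, 0.033, 0.001, 0.0]
ft_force: [-0.0, 0.3, -1.1]
finger_gap: 0.297
```

```bash
cat > st.py <<'E'
from h import *
import sys
n=sys.argv[1];s=monitor.sense();im,d=eyes.capture("wrist");cv2.imwrite(f"pics/{n}.png",im);P=cloud("wrist",d,s);z=P[...,2]
e=np.array(s["eef_pos"]);print(s["time_s"],e.round(4),s["finger_gap"],2*s["ee_rot"][1],s["ft_force"])
m=(d>0)&(abs(z-.054)<.004)&(np.hypot(P[...,0]-.486,P[...,1]+.012)<.06);print("stand",rect(P,m))
holes("wrist",P,d,s,.054,(.486,-.012),.022,.006)
r=np.hypot(P[...,0]-e[0],P[...,1]-e[1])
for a in(0,.01,.02,.03): 
    m=(d>0)&(r<.02)&(z>e[2]-.0586+a)&(z<e[2]-.0486+a);print("tip+",a,rect(P,m) if m.sum()>3 else 0)
E
python3 st.py s1 2>/dev/null
```

```text
24.225 [ 0.4876 -0.0097  0.1676] 0.29673698986392855 0.0652325293401478 [-0.02185597  0.27772775 -1.06467613]
stand (array([485.7, -12.1]), array([56.3, 74.2]), 3.7, np.int64(2442))
wrist [262.5 186.5] 299 mean [487.1 -12.2] rect [487.1 -12.2] [10.9 34.4] 3.7 circ [486.9 -12.3] 18.0
tip+ 0 (array([488. , -10.2]), array([ 9.9, 26.7]), 2.3, np.int64(68))
tip+ 0.01 (array([491.6, -10.1]), array([ 0.5, 26.3]), 3.7, np.int64(11))
tip+ 0.02 (array([487.7, -10.3]), array([ 8.9, 26.1]), 3.6, np.int64(21))
tip+ 0.03 (array([488. , -10.3]), array([ 8.6, 26.7]), 3.7, np.int64(39))
```

Call:
{"op": "move_arm", "data": {"series": [[-1.7,-1.8,-20,0,29.3],[0,0,-20,0,29.3],[0,0,-6,0,29.3],[0,0,0,0,29.3],[0,0,0,0,29.3]]}}

```text
time_s: 24.9
eef_pos: [0.4855, -0.0117, 0.121]
ee_rot: [0.999, 0.032, 0.001, 0.0]
ft_force: [0.1, -0.7, -1.6]
finger_gap: 0.295
```

Call:
{"op": "move_arm", "data": {"series": [[0,0,0,0,29.3],[0,0,0,0,29.3]]}}

```text
time_s: 25.15
eef_pos: [0.485, -0.0118, 0.1205]
ee_rot: [0.999, 0.032, 0.0, 0.0]
ft_force: [-0.2, 0.6, -0.7]
finger_gap: 0.295
```

```bash
python3 st.py s2 2>/dev/null
```

```text
25.15 [ 0.485  -0.0118  0.1205] 0.29515870490044804 0.0647419965138361 [-0.20725157  0.59466413 -0.66772293]
stand (array([486.1, -12. ]), array([56.1, 74.2]), 4.0, np.int64(3071))
wrist [272. 186.] 17 mean [495.4 -22.8] rect [495.4 -22.8] [ 0. 16.] 3.7 circ [495.4 -22.8] 8.0
wrist [260.6 193.4] 321 mean [487.1 -11.9] rect [486.5 -11.9] [10.4 35.3] 3.7 circ [487.  -11.9] 18.2
tip+ 0 (array([485.2, -12.3]), array([ 9.8, 26.7]), 1.8, np.int64(69))
tip+ 0.01 (array([488.9, -12.2]), array([ 0.6, 26.2]), 3.4, np.int64(9))
tip+ 0.02 (array([485.2, -12.7]), array([ 8.3, 25.8]), 4.1, np.int64(20))
tip+ 0.03 (array([485.4, -12.4]), array([ 8.4, 26.8]), 3.8, np.int64(40))
```

Call:
{"op": "move_arm", "data": {"series": [[0.9,0.3,0,0,29.3],[0,0,0,0,29.3],[0,0,-6,0,29.3],[0,0,-6,0,29.3],[0,0,0,0,29.3]]}}

```text
time_s: 25.82
eef_pos: [0.485, -0.0115, 0.1074]
ee_rot: [0.999, 0.032, -0.001, -0.0]
ft_force: [0.5, 0.5, -1.1]
finger_gap: 0.297
```

Call:
{"op": "move_arm", "data": {"series": [[0,0,-5,0,29.3],[0,0,-5,0,29.3],[0,0,0,0,29.3]]}}

```text
time_s: 26.2
eef_pos: [0.4852, -0.0115, 0.0977]
ee_rot: [0.999, 0.032, -0.001, -0.0]
ft_force: [-0.1, 0.4, -0.7]
finger_gap: 0.296
```

```bash
python3 ft.py
```

```text
[ 0.05 -0.01 -0.76] [0.59 0.47 0.49] 26.6 [ 0.4857 -0.0115  0.0983]
```

Call:
{"op": "move_arm", "data": {"series": [[0,0,-6,0,29.3],[0,0,-6,0,29.3],[0,0,-6,0,29.3],[0,0,-6,0,29.3],[0,0,0,0,29.3]]}}

```text
time_s: 27.22
eef_pos: [0.4852, -0.0115, 0.0735]
ee_rot: [0.999, 0.032, -0.001, -0.0]
ft_force: [0.1, 0.3, -0.9]
finger_gap: 0.292
```

Call:
{"op": "move_arm", "data": {"series": [[0,0,-3,0,29.3],[0,0,-2,0,29.3],[0,0,0,0,29.3],[0,0,0,0,29.3]]}}

```text
time_s: 27.72
eef_pos: [0.4857, -0.0115, 0.0693]
ee_rot: [0.999, 0.032, 0.0, 0.0]
ft_force: [-0.1, -0.0, 0.6]
finger_gap: 0.297
```

```bash
python3 ft.py
```

```text
[ 0.16  0.04 -1.01] [0.62 0.6  0.57] 28.125 [ 0.4856 -0.0115  0.0692]
```

Nearly home, about 1.6 mm above. I'll lower the rest, then open slowly and retreat.

Call:
{"op": "move_arm", "data": {"series": [[0,0,-1.2,0,29.3],[0,0,0,0,29.3],[0,0,0,0,31],[0,0,0,0,33],[0,0,0,0,38]]}}

```text
time_s: 28.75
eef_pos: [0.4857, -0.0115, 0.068]
ee_rot: [0.999, 0.032, 0.0, 0.0]
ft_force: [-0.2, 0.0, -0.1]
finger_gap: 0.379
```

Call:
{"op": "move_arm", "data": {"series": [[0,0,0,0,48],[0,0,0,0,48],[0,0,0,0,48]]}}

```text
time_s: 29.12
eef_pos: [0.4856, -0.0115, 0.068]
ee_rot: [0.999, 0.032, -0.0, 0.0]
ft_force: [0.7, 0.4, -0.3]
finger_gap: 0.481
```

Call:
{"op": "move_arm", "data": {"series": [[0,0,10,0,48],[0,0,30,0,48],[0,0,50,0,50],[-10,0,55,0,50],[-5,0,30,0,50]]}}

```text
time_s: 29.75
eef_pos: [0.4713, -0.0113, 0.2466]
ee_rot: [0.999, 0.032, 0.002, 0.0]
ft_force: [0.3, -0.4, -0.7]
finger_gap: 0.501
```

Call:
{"op": "move_arm", "data": {"series": [[0,0,0,0,50],[0,0,0,0,50],[0,0,0,0,50]]}}

```text
time_s: 30.12
eef_pos: [0.4698, -0.0115, 0.2416]
ee_rot: [0.999, 0.032, -0.001, -0.0]
ft_force: [-0.6, -0.0, -0.9]
finger_gap: 0.496
```

Run:
```python
from h import *
def chk(n,P,d):
    z=P[...,2]; near=(d>0)&(np.hypot(P[...,0]-.486,P[...,1]+.012)<.03)
    for a,b in((.09,.105),(.105,.12),(.12,.15)):
        m=near&(z>a)&(z<b); print(n,"tongs",a,rect(P,m) if m.sum()>3 else 0, z[m].max() if m.any() else 0)
    r=np.hypot(P[...,0]-.5692,P[...,1]-.2442)
    for a,b in((.130,.1375),(.1395,.149)):
        m=(d>0)&(r<.02)&(z>a)&(z<b); print(n,"w200",a,rect(P,m) if m.sum()>3 else 0,np.median(z[m]))
s=monitor.sense();print(s["time_s"],s["eef_pos"],s["ft_force"],s["finger_gap"])
im,d=eyes.capture("wrist");chk("wrist",cloud("wrist",d,s),d)
im,d=eyes.capture("top");P=cloud("top",d);chk("top",P,d)
for c in ((.5505,-.2385),(.5342,-.2867),(.5198,-.3307)):
    m=(d>0)&(np.hypot(P[...,0]-c[0],P[...,1]-c[1])<.008); d0=np.load("top_d.npy"); P0=cloud("top",d0); print("pocket z now/start",np.median(P[m][:,2]),np.median(P0[m][:,2]))
```

```text
30.125 [ 0.469844   -0.01153069  0.24162785] [-0.6014491  -0.01618904 -0.87230419] 0.49606192012949074
wrist tongs 0.09 (array([486. , -12.5]), array([13.1, 28.3]), 3.5, np.int64(44)) 0.10486526045417899
wrist tongs 0.105 (array([485.7, -11.8]), array([10.3, 23.6]), 3.2, np.int64(47)) 0.11988932629458482
wrist tongs 0.12 (array([485.5, -12.4]), array([10. , 16.6]), 3.7, np.int64(135)) 0.1356718298738312
wrist w200 0.13 (array([569.2, 242.6]), array([27.1, 27.2]), 82.4, np.int64(411)) 0.13406291176933371
wrist w200 0.1395 (array([569.3, 242.6]), array([11.2, 10.5]), 48.9, np.int64(102)) 0.14337791917276288
top tongs 0.09 0 0
top tongs 0.105 0 0
top tongs 0.12 0 0
top w200 0.13 (array([569.8, 243.5]), array([26.2, 24.9]), 11.0, np.int64(110)) 0.13452040164797435
top w200 0.1395 (array([569.5, 243.8]), array([9.2, 8.9]), 26.4, np.int64(23)) 0.14383684561064458
pocket z now/start 0.011879430866508667 0.04691130385420883
pocket z now/start 0.047447708061798766 0.047532131248521514
pocket z now/start 0.04941611917823119 0.048814894414682675
```

```bash
python3 -c "
from station import robot; print(robot.hand_in())"
```

```text
the job is handed in; nothing more can be done
None
```

The job is handed in. The arm took the tongs from the grey stand, drew the 200 g weight out of the large pocket and set it in the ring. It then put the tongs back in their stand. I finished at about 30 s of the 64 s, and hand-in gave no verdict.

What the last checks showed:
- **Weight on the pan:** It felt for the pan until the load had passed to the balance, at about 1.5 N/mm. Contact came at pan height, not on the ring's rim. Up close, the weight stood within about 0.5 mm of the pan centre after release, with its shoulder and knob at the heights expected for standing on the pan.
- **Tongs:** The top of the bow is at 0.1357 m, against 0.1360 m at the start, so they are fully home.
- **Other two weights:** Heights in the middle and small pockets match the start to within 0.6 mm. I did not compare their sideways position at the end.
- **Large pocket:** It now reads as empty.
- **Arm:** It is clear of everything.

Two checks fell short:
- **Weight position across y:** The final view from the stand put the weight at y = 242.6 mm. The top camera gave 243.5–243.8 mm and the earlier close view 244.0 mm. I put the difference down to calibration error at the edge of the picture. The worst reading is still about 1.6 mm off centre, inside the 4 mm limit.
- **Tongs from above:** The last top picture could not see the tongs, so only the wrist camera checked them.

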